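# Set the gas-flow dial, slack taken up

## Task

Turn the knob on the sloping console so that the orange pointer line of its dial points at the green marker. The knob has slack, so first turn it anticlockwise until the pointer is clearly past the marker (at least 15 degrees), then come back up clockwise to the marker, so that you finish turning clockwise with the slack taken up, and let go. Leave the marker, bottle, cap and jar alone.

Things in the scene. Friction and masses are not known exactly. Their poses are not given: they have to be found in the camera images.
- console: dark blue console fixed on the table; origin at the centre of its underside, x axis away from its front (the front faces roughly to the robot). Its sloping face, 220 mm (up the slope) by 236 mm, tilts 20 degrees to the front; the face's middle, where the knob's axis starts, is 105 mm above the origin
- knob_grip (a point): grey fluted round knob, 50 mm diameter, 36 mm high. This point is on its axis, 16 mm below its top, 20 mm above its lower edge, 33 mm above the black disc, 42 mm out of the face; its frame turns with the knob. Its z axis is the knob's axis, pointing out of the face, 20 degrees from vertical. Grip it across any diameter; turn at most 1.5 rad a grasp, then regrasp
- knob (a joint): angle of the knob relative to the dial disc, rad, clockwise (seen looking down on the face) positive: the slack. It turns loosely (0.03 N m) from -0.22 to +0.22; only at these ends does the knob carry the disc along, which takes about 0.25 N m and stays where it is left. More than +0.1 means slack taken up clockwise
- pointer (a joint): angle of the black dial disc (110 mm diameter, under the knob) with its orange pointer line, rad, clockwise seen looking down on the face positive, 0 at the scale's start stop (lower left seen from the console's front) to 4.71 at its end stop. Starts between 3.6 and 4.2
- pointer_tip (a point): outer end of the orange pointer line (32 by 5 mm) on the black disc, 50 mm from the knob's axis; its x axis points radially outward, its z axis out of the face
- marker (a joint): angle of the green marker on the same scale as joint pointer (the same value means that the pointer points at it). Between 1.25 and 1.85, stiff, not to be moved
- marker_tip (a point): inner end of the green marker tab (20 by 7 mm) on the white scale plate around the disc, 60 mm from the knob's axis; x axis radially outward, y axis anticlockwise along the scale, z axis out of the face
- solvent_mid (a point): bystander: clear bottle with orange cap, 68 mm diameter, 150 mm high, standing beside the console; point at its centre, half-way up
- cap_mid (a point): bystander: yellow bottle cap, 48 mm diameter, 22 mm high, on the table; point at its centre
- jar_mid (a point): bystander: amber jar with red lid, 60 mm diameter, 75 mm high, on the table; point at its centre, half-way up

How it is judged:
On the way, in this order (a step that is already met when the one before it is completed fails the run):
1. the pointer has been turned back anticlockwise past the marker, by at least 10 degrees (y of pointer_tip in the frame of marker_tip above 0.0085 m), for 0.1 s.
2. the pointer has come back to the marker with the slack taken up clockwise (y of pointer_tip in the frame of marker_tip between -0.0035 and 0.0035 m and distance between pointer_tip and marker_tip below 0.025 m and value of joint knob above 0.1 rad), for 0.2 s.
At the end, for the whole second after the job is handed in: The pointer line points at the green marker within 4 degrees (3.5 mm sideways at the pointer's tip), at rest, with the knob's slack taken up clockwise (joint knob above +0.1 rad) (all of step 2 and velocity of joint pointer between -0.05 and 0.05 rad/s); the robot touches nothing.
It fails at once if the green marker was moved by more than 4 mm (distance of marker_tip from where it was at the start of the episode above 0.004 m).
It fails at once if the bottle was moved by more than 20 mm (distance of solvent_mid from where it was at the start of the episode above 0.02 m).
It fails at once if the yellow cap was moved by more than 20 mm (distance of cap_mid from where it was at the start of the episode above 0.02 m).
It fails at once if the jar was moved by more than 20 mm (distance of jar_mid from where it was at the start of the episode above 0.02 m).
It also fails if it takes over 64 s, if anything falls off the work surface, if the arm or the gripper's body presses on something with over 40 N, if the wrist force passes 120 N, or if a joint passes its speed limit or range.

## Robot

A 7-joint arm with a two-finger parallel gripper is mounted at the origin on the work surface. World frame = base frame: x ahead of the robot, y to its left, z up, the work surface at z = 0. Lengths are in m, angles in rad, forces in N, time in s.
With the tool pointing down it reaches from about 0.425 to 1.025 m from the base axis. Payload 9.4 kg.
Tool frame: the origin (TCP) lies on the centre line of the jaws, within the pads' length; the fingertips stand 11 mm ahead of it and the grasp point (between the pads) lies 8 mm behind it (bot.tip_reach is the z of the fingertips in the tool frame, in m); z points along the fingers, x is the direction in which the jaws open and shut, and the axes are right-handed (so a half turn about z gives the same grasp; the last joint's range is limited). The gripper opens to 93 mm and grips with 3 to 60 N. Pads are 15 mm wide; open, the fingers measure 128 mm over their backs; the gripper's body (75 mm by 188 mm) begins 65 mm behind the grasp point.
Start: joints at [1.035, 0.599, -0.003, 1.599, 0.002, 0.943, -0.08], TCP at [0.321, -0.65, 0.23] pointing down, gripper open.
Joint ranges: [-2.57, 2.57], [-0.35, 1.97], [-1.29, 1.29], [0.11, 2.56], [-1.05, 4.19], [0.11, 1.86], [-2.63, 2.63]. Speed limits (rad/s): [2.22, 2.22, 3.01, 3.01, 3.14, 3.14, 3.14].

## Interface

Orientations are given as a unit quaternion [w, x, y, z].
In Python, from rig import state, snapshot, ticket, nets, bot gives the robot as it stands.
- The arm moves only by the tool carry_out, never from a script. Its argument "targets" is one flat list of numbers, 7 for each row, row after row: the turn, a rotation vector about the tool's x, y, z in units of 0.12 rad (1.0 is 0.12 rad), then the shift along the tool's x, y, z in units of 0.025 m (1.0 is 0.025 m), then the closure, from 0 (fully open) to 1 (shut). In form: [wx, wy, wz, tx, ty, tz, gripper, wx, wy, wz, tx, ty, tz, gripper, ...]. A call has exactly 5 rows; each row shifts and turns the pose as measured when the row begins, along the tool's axes as they then stand; what a row does not reach is not made up. A row lasts 1/8 s, in which the tool goes at most 62.5 mm and 10.7 degrees, less where a joint would pass 70% of its speed; a pose out of reach is approached as far as the arm can. A call with a number of a shift or a turn outside -1 to 1 is refused whole. A call with a gripper value outside its range is refused whole. The fingers move at their own pace and stop on an object; the grip force is fixed at half the most. Time passes only in rows, so rows that do not move let the fingers close, or fill a call up. It gives the time, the measured TCP pose, the force and the opening at its end, in the units of the state.
- state(): the state, without advancing time (a new reading comes with each control period).
- snapshot(name): name is "side" or "top"; returns a dict with "pixels" (480x640x3 uint8, blue, green, red), "depth" (480x640 float32, m along the optical axis (not along the pixel's ray), 0 where there is no reading), "camera_matrix" (3x3 intrinsics, pixels), "k1" (the pictures are not rectified: a ray, as slopes to the right and down, at radius r is drawn at 1 + k1 r^2 times it, then the intrinsics apply), "T" (4x4, takes a point from camera to world coordinates). Camera axes: x right, y up, looking along -z (the intrinsics and any distortion apply to the point x, -y, -z); pixel columns grow to the right and rows downward; lengths in m; the calibration is good to about 2 mm. A picture is of the moment at which its call begins.
- ticket.sign_off(): hands the job in, once; it reports no verdict.
Trained networks look in the newest picture that a camera, given by its name, has taken for a name from the list of things; names that differ only in an ending like _2 or _b are one class to them, and where a whole thing is asked for, a point or a joint stands for the part that bears it (a point fixed in the world has none). Each returns a list of dicts, best first, with "score" (0 to 1); they miss things now and then, are a little off and sometimes report something else, mostly with a low value. They report only what shows in the picture. A call takes as long as a camera call.
- nets.spot_in(thing, camera): "xyz" ([x, y, z] in m, in the coordinates of the camera as it stood for that picture, good to about 4 mm: the middle of the surface that is visible of it).
The state is a dict: "t": time; "joint_positions": joint angles; "qd": joint speeds; "joint_efforts": joint torques, N m; "tool_pos": TCP position; "eef_rot": TCP orientation; "wrist_force": force on the tool from outside, world axes, zero at the start; "wrist_torque": the same for the moment, N m; "width": finger opening in m.
Only numpy, scipy, OpenCV 4.12 (cv2) and the standard library are available. Lean on these libraries where they do the work, as an engineer would, in place of code of your own. Each camera call takes 0.05 s, during which the arm holds its last target.

## Working session

There is one attempt and no reset: what is moved stays moved. The work goes in short steps, Python scripts to look and compute and a tool call to move; the robot and the scene stay as the last step left them, time stands still between calls to the robot, and variables do not carry over. Pictures are saved under pics/ and viewed, and the job is handed in when it is done.

Besides the shell and the picture viewer there is one more tool, called as name(argument=value, ...) on one line, values as JSON. carry_out: Moves the arm, as the interface text tells. Shifts and turns lie within -1 to 1; 1 stands for 0.025 m of shift or 0.12 rad of turn. Its arguments: {"type":"object","properties":{"targets":{"type":"array"}},"required":["targets"]}

```bash
ls; mkdir -p pics
cat > h.py <<'E'
import numpy as np, cv2
from rig import state, snapshot, ticket, nets, bot
def px2w(s,u,v,d=None):
    K=s["camera_matrix"];k1=s["k1"]
    x=(u-K[0,2])/K[0,0];y=(v-K[1,2])/K[1,1]
    r=np.hypot(x,y);q=r
    for _ in range(20): q=r/(1+k1*q*q)
    f=q/r if r>0 else 1
    x*=f;y*=f
    if d is None:
        d=np.median(s["depth"][int(round(v))-1:int(round(v))+2,int(round(u))-1:int(round(u))+2])
    return (s["T"]@np.array([x*d,-y*d,-d,1]))[:3]
def w2px(s,p):
    K=s["camera_matrix"]
    c=np.linalg.inv(s["T"])@np.append(p,1)
    x=c[0]/-c[2];y=-c[1]/-c[2];f=1+s["k1"]*(x*x+y*y)
    return np.array([K[0,0]*x*f+K[0,2],K[1,1]*y*f+K[1,2]])
E
python3 - <<'E'
from h import *
st=state();print(st["t"],st["tool_pos"],st["eef_rot"],st["width"],bot.tip_reach)
for c in("top","side"):
    s=snapshot(c);cv2.imwrite(f"pics/{c}0.png",s["pixels"]);print(c,s["k1"],s["T"][:3,3],s["camera_matrix"][0,0])
    for t in("knob_grip","pointer_tip","marker_tip","console","solvent_mid","cap_mid","jar_mid"):
        r=nets.spot_in(t,c)
        if r: 
            w=(s["T"]@np.append(r[0]["xyz"],1))[:3];print(t,r[0]["score"],w.round(4),w2px(s,w).round(1))
E
```

```text
pics
0.0 [ 0.32085012 -0.64963529  0.22879541] [-3.38599026e-04  8.49368530e-01 -5.27799728e-01 -6.57547158e-04] 0.092910063170698 0.011
top 0.003941167579780437 [0.41075738 0.06501293 1.11361457] 530.0927883866793
knob_grip 0.67 [ 0.5331 -0.0571  0.1652] [385.4 263.2]
pointer_tip 0.6 [ 0.541  -0.062   0.1233] [385.1 261.8]
marker_tip 0.86 [ 0.5614 -0.0569  0.1133] [381.8 251.8]
console 0.94 [ 0.5519 -0.0628  0.1136] [384.9 256.8]
solvent_mid 0.68 [0.6101 0.1475 0.1038] [276.1 224.8]
cap_mid 0.97 [ 0.4389 -0.2537  0.0215] [472.2 320.4]
jar_mid 0.7 [ 0.5533 -0.2757  0.073 ] [489.7 262. ]
side -0.111988830781208 [0.53225323 0.84126872 0.79239129] 513.1770796636421
knob_grip 0.86 [ 0.5332 -0.0452  0.1578] [351.1 190.2]
pointer_tip 0.86 [ 0.545  -0.0483  0.1224] [345.  202.5]
marker_tip 0.7 [ 0.575  -0.0416  0.1123] [330.9 207.4]
console 0.6 [ 0.5651 -0.0149  0.0983] [334.6 220.4]
solvent_mid 0.64 [0.6134 0.1722 0.0928] [303.5 283.7]
cap_mid 0.57 [ 0.4307 -0.251   0.023 ] [391.  188.2]
jar_mid 0.52 [ 0.5532 -0.2834  0.0795] [344.8 160.6]
```

Run:
```python
import cv2
a=cv2.imread("pics/top0.png");b=cv2.imread("pics/side0.png")
cv2.imwrite("pics/top0c.png",cv2.resize(a[180:340,270:510],None,fx=3.3,fy=3.3,interpolation=2))
cv2.imwrite("pics/side0c.png",cv2.resize(b[130:330,240:440],None,fx=3,fy=3,interpolation=2))
```

```text
(no output)
```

View pics/top0.png

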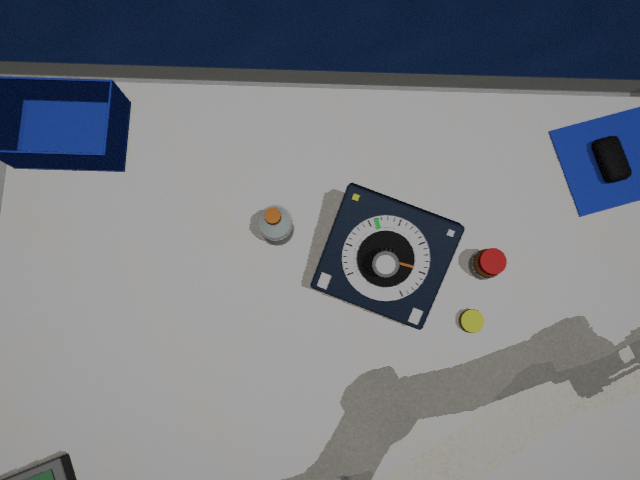

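View pics/top0c.png

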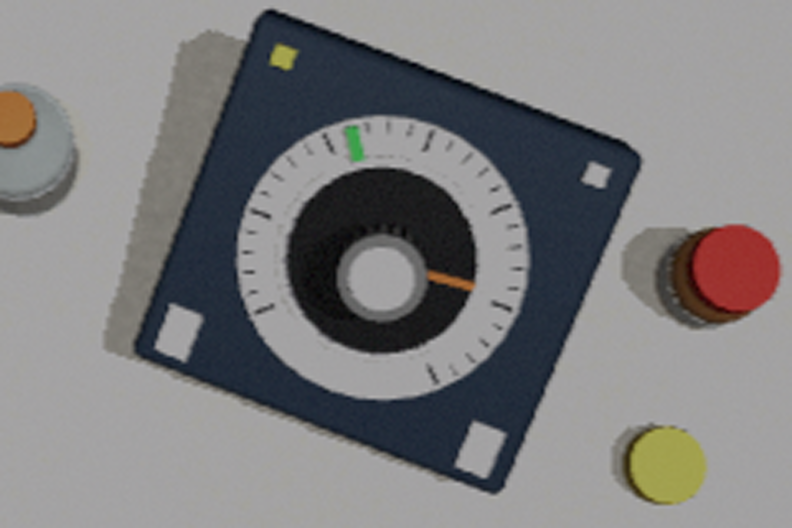

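View pics/side0c.png

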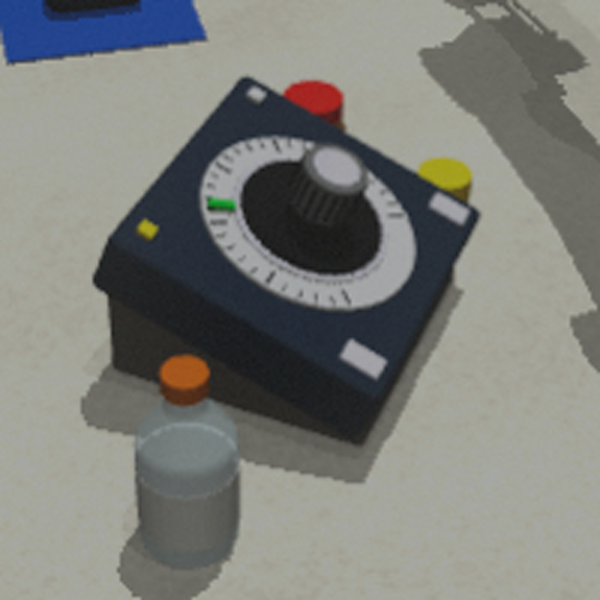

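The top view shows the knob at about (386,264), the pointer tip at about (413,267) and the marker at about (378,224). The pointer has to turn roughly 115° anticlockwise. Next I'll fit the face plane and rectify the dial.

```bash
cat >> h.py <<'E'
def cloud(s):
    d=s["depth"];v,u=np.mgrid[0:480,0:640];K=s["camera_matrix"]
    x=(u-K[0,2])/K[0,0];y=(v-K[1,2])/K[1,1];r=np.hypot(x,y)+1e-9;q=r
    for _ in range(10): q=r/(1+s["k1"]*q*q)
    x=x*q/r;y=y*q/r
    P=np.stack([x*d,-y*d,-d],-1)@s["T"][:3,:3].T+s["T"][:3,3]
    return P
def w2pxv(s,P):
    c=(P-s["T"][:3,3])@s["T"][:3,:3]; K=s["camera_matrix"]
    x=c[...,0]/-c[...,2];y=c[...,1]/c[...,2];f=1+s["k1"]*(x*x+y*y)
    return K[0,0]*x*f+K[0,2],K[1,1]*y*f+K[1,2]
def rect(s,O,ex,ey,half=0.09,n=600):
    # ex up-slope (image up), ey right; world
    g=(np.arange(n)+.5)/n*2*half-half
    A,B=np.meshgrid(g,-g)
    P=O+A[...,None]*ey+B[...,None]*ex
    U,V=w2pxv(s,P)
    return cv2.remap(s["pixels"],U.astype(np.float32),V.astype(np.float32),cv2.INTER_CUBIC)
E
python3 - <<'E'
from h import *
import json
for c in("top","side"):
    s=snapshot(c);P=cloud(s);hsv=cv2.cvtColor(s["pixels"],cv2.COLOR_BGR2HSV)
    # face points: dark blue or white within 0.1 of guess, z 0.05-0.16
    g=np.array([0.55,-0.055,0.11])
    D=P-g;m=(np.linalg.norm(D,axis=-1)<0.12)&(s["depth"]>0)
    Q=P[m]
    best=None;rng=np.random.default_rng(0)
    for _ in range(500):
        a=Q[rng.choice(len(Q),3,False)];n=np.cross(a[1]-a[0],a[2]-a[0]);n/=np.linalg.norm(n)+1e-12
        k=(abs((Q-a[0])@n)<0.002).sum()
        if best is None or k>best[0]:best=(k,n,a[0])
    I=Q[abs((Q-best[2])@best[1])<0.003]
    cen=I.mean(0);n=np.linalg.svd(I-cen)[2][2];n*=np.sign(n[2])
    print(c,len(Q),len(I),n.round(4),np.degrees(np.arccos(n[2])),"yaw of back dir",np.degrees(np.arctan2(-n[1],-n[0])),cen.round(4))
    ex=np.array([0,0,1.])-n*n[2];ex/=np.linalg.norm(ex);ey=np.cross(ex,n)  # right seen from front
    # plane point below g
    O=g-n*((g-cen)@n)
    im=rect(s,O,ex,ey,0.13,650);cv2.imwrite(f"pics/rect_{c}.png",im)
    np.savez(f"pl_{c}.npz",O=O,n=n,ex=ex,ey=ey)
E
```

```text
top 11521 6583 [-0.324   0.114   0.9392] 20.090163071597264 yaw of back dir -19.376424345762224 [ 0.5542 -0.0583  0.1059]
side 6570 3372 [-0.3256  0.1243  0.9373] 20.398029570024462 yaw of back dir -20.8882899007517 [ 0.5569 -0.0378  0.1058]
```

View pics/rect_top.png

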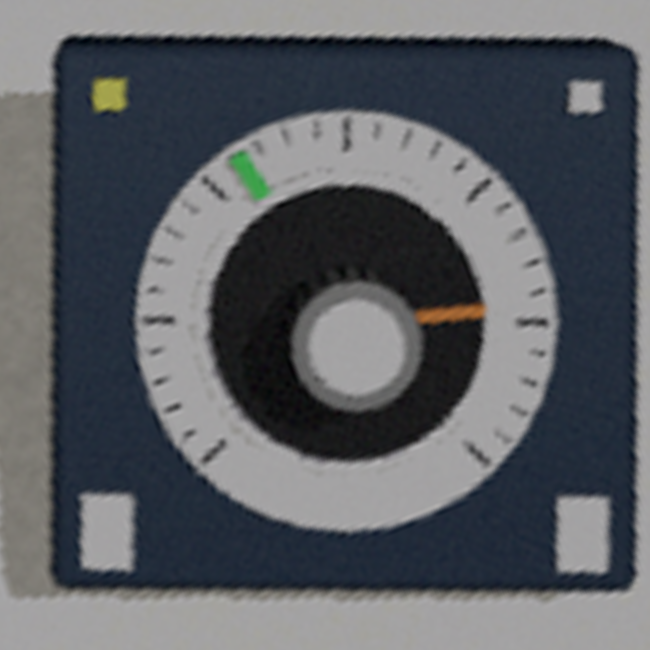

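View pics/rect_side.png

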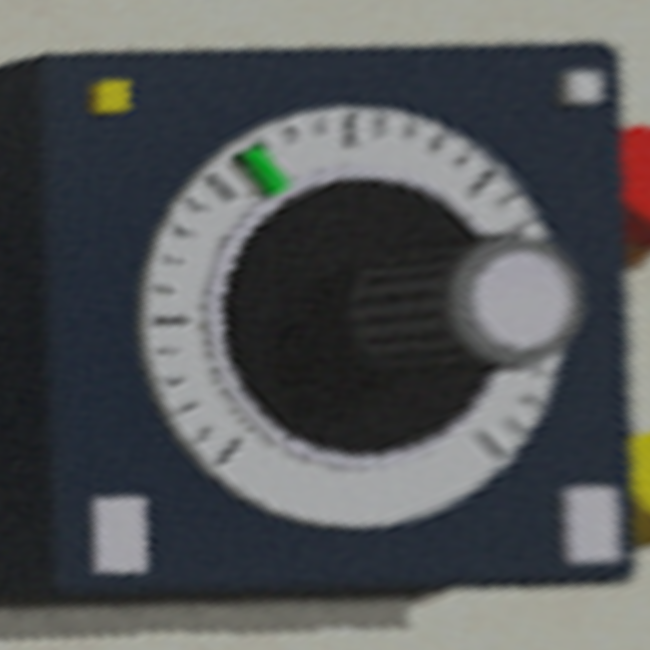

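Run:
```python
from h import *
yaw=np.radians(-20.1);t=np.radians(20)
n=np.array([-np.sin(t)*np.cos(yaw),-np.sin(t)*np.sin(yaw),np.cos(t)])
dirs=[];kr=[]
for c,rc,kc in(("top",(346,320.5),(358,346)),("side",(352,317),(521,300))):
    s=snapshot(c);z=np.load(f"pl_{c}.npz");cam=s["T"][:3,3]
    W=lambda p:z["O"]+((p[0]-325)*z["ey"]-(p[1]-325)*z["ex"])*0.0004
    dirs.append((cam,W(rc)));kr.append((cam,W(kc)))
    print(c,"ring centre on plane",W(rc).round(4))
def tri(L):
    A=0;b=0
    for o,p in L:
        d=(p-o)/np.linalg.norm(p-o);M=np.eye(3)-np.outer(d,d);A=A+M;b=b+M@o
    x=np.linalg.solve(A,b);print([np.linalg.norm((np.eye(3)-np.outer((p-o)/np.linalg.norm(p-o),(p-o)/np.linalg.norm(p-o)))@(x-o)) for o,p in L]);return x
r=tri(dirs);k=tri(kr);print("ring tri",r.round(4),"knob top tri",k.round(4),"diff",(k-r).round(4),"along n",(k-r)@n,"perp",(k-r-n*((k-r)@n)).round(4),n.round(4))
```

```text
top ring centre on plane [ 0.5506 -0.0641  0.1054]
side ring centre on plane [ 0.5503 -0.0667  0.1073]
[np.float64(9.04398043170667e-05), np.float64(9.043980431704273e-05)]
[np.float64(9.689669408478916e-05), np.float64(9.689669408492756e-05)]
ring tri [ 0.5501 -0.0636  0.1096] knob top tri [ 0.5322 -0.0577  0.1619] diff [-0.0179  0.0059  0.0523] along n 0.05553728074598867 perp [-0.0001 -0.0007  0.0001] [-0.3212  0.1175  0.9397]
```

```bash
cat >> h.py <<'E'
from scipy.spatial.transform import Rotation as R
yaw=np.radians(-20.1);_t=np.radians(20)
N=np.array([-np.sin(_t)*np.cos(yaw),-np.sin(_t)*np.sin(yaw),np.cos(_t)])
GR=np.array([0.5373,-0.0595,0.1455])
TCPG=GR-0.005*N
def plan(goal,zrot=None):
    """goal pos, tool z=-N; minimal rotation if zrot None. returns rotvec(units) & shift(units) in tool frame"""
    st=state();q=st["eef_rot"];r=R.from_quat([q[1],q[2],q[3],q[0]]);M=r.as_matrix()
    a,_=R.align_vectors([-N],[M[:,2]]) if False else (None,None)
    z=M[:,2];v=np.cross(z,-N);s=np.linalg.norm(v);w=v/s*np.arctan2(s,z@-N) if s>1e-9 else v
    print("t",st["t"],"pos",st["tool_pos"].round(4) if hasattr(st["tool_pos"],'round') else st["tool_pos"],"width",st["width"],"q",np.round(st["joint_positions"],3))
    print("x axis",M[:,0].round(3),"F",np.round(st["wrist_force"],1),"T",np.round(st["wrist_torque"],2))
    wl=M.T@w/0.12;d=M.T@(np.array(goal)-np.array(st["tool_pos"]))/0.025
    print("tilt units",wl.round(2),"shift units",d.round(2))
E
python3 - <<'E'
from h import *
print([a for a in dir(bot) if a[0]!='_'])
plan(TCPG+0.1*N); print(TCPG)
E
```

```text
['PlanningError', 'tip_reach']
t 1.0 pos [ 0.3211 -0.65    0.2296] width 0.09241887588634314 q [ 1.035  0.599 -0.003  1.599  0.002  0.943 -0.08 ]
x axis [ 0.443 -0.897  0.   ] F [-0.4  0.3 -0.3] T [ 0.06 -0.01  0.06]
tilt units [ 2.01  2.11 -0.  ] shift units [-18.29 -17.32  -0.21]
[ 0.53890595 -0.06008769  0.14080154]
```

carry_out(targets=[0, 0, 0, -1, -0.95, 0, 0, 0, 0, 0, -1, -0.95, 0, 0, 0, 0, 0, -1, -0.95, 0, 0, 0, 0, 0, -1, -0.95, 0, 0, 0, 0, 0, -1, -0.95, 0, 0])

```text
t: 1.62
tool_pos: [0.372, -0.4836, 0.2291]
eef_rot: [0.001, 0.848, -0.53, 0.0]
wrist_force: [0.5, 0.0, -0.1]
width: 0.093
```

carry_out(targets=[0, 0, 0, -1, -0.95, 0, 0, 0, 0, 0, -1, -0.95, 0, 0, 0, 0, 0, -1, -0.95, 0, 0, 0, 0, 0, -1, -0.95, 0, 0, 0, 0, 0, -1, -0.95, 0, 0])

```text
t: 2.25
tool_pos: [0.4257, -0.314, 0.2298]
eef_rot: [0.001, 0.848, -0.53, 0.002]
wrist_force: [0.5, -0.8, 0.0]
width: 0.0928
```

```bash
python3 -c "
from h import *
plan(TCPG+0.1*N)"
```

```text
t 2.25 pos [ 0.4257 -0.314   0.2298] width 0.09279254682421859 q [ 0.55   0.364 -0.031  2.048  0.019  0.726 -0.61 ]
x axis [ 0.439 -0.899  0.004] F [ 0.5 -0.8  0. ] T [-0.01 -0.   -0.05]
tilt units [2.01 2.07 0.  ] shift units [-8.13 -7.57 -0.23]
```

carry_out(targets=[0.4, 0.4, 0, -0.8, -0.8, 0, 0, 0.4, 0.4, 0, -0.8, -0.8, 0, 0, 0.4, 0.4, 0, -0.8, -0.8, 0, 0, 0.4, 0.4, 0, -0.8, -0.8, 0, 0, 0.4, 0.4, 0, -0.8, -0.8, 0, 0])

```text
t: 2.88
tool_pos: [0.4751, -0.1756, 0.2313]
eef_rot: [-0.04, 0.835, -0.521, 0.173]
wrist_force: [0.9, 0.1, -0.0]
width: 0.093
```

```bash
python3 -c "
from h import *
plan(TCPG+0.1*N)"
```

```text
t 2.875 pos [ 0.4751 -0.1756  0.2313] width 0.09302412027660899 q [ 0.176  0.236  0.049  2.344  0.127  0.209 -1.014]
x axis [ 0.397 -0.884  0.247] F [ 0.9  0.1 -0. ] T [ 0.11  0.33 -0.05]
tilt units [-0.09 -0.    0.  ] shift units [-3.96 -3.43 -0.29]
```

```bash
python3 -c "
from h import *
plan(TCPG+0.055*N)"
```

```text
t 2.875 pos [ 0.4751 -0.1756  0.2313] width 0.09302412027660899 q [ 0.176  0.236  0.049  2.344  0.127  0.209 -1.014]
x axis [ 0.397 -0.884  0.247] F [ 0.9  0.1 -0. ] T [ 0.11  0.33 -0.05]
tilt units [-0.09 -0.    0.  ] shift units [-3.96 -3.41  1.51]
```

carry_out(targets=[0, 0, 0, -0.8, -0.7, 0.3, 0, 0, 0, 0, -0.8, -0.7, 0.3, 0, 0, 0, 0, -0.8, -0.7, 0.3, 0, 0, 0, 0, -0.8, -0.7, 0.3, 0, -0.1, 0, 0, -0.75, -0.6, 0.3, 0])

```text
t: 3.5
tool_pos: [0.5223, -0.0494, 0.194]
eef_rot: [-0.037, 0.835, -0.522, 0.172]
wrist_force: [-0.5, -0.8, -0.4]
width: 0.0927
```

```bash
python3 -c "
from h import *
plan(TCPG)
s=snapshot('side');cv2.imwrite('pics/s1.png',cv2.resize(s['pixels'][60:330,200:500],None,fx=2.2,fy=2.2))"
```

```text
t 3.5 pos [ 0.5223 -0.0494  0.194 ] width 0.09271829776111436 q [-0.368  0.345  0.339  2.352  0.2    0.14  -1.377]
x axis [ 0.396 -0.884  0.249] F [-0.5 -0.8 -0.4] T [ 0.11  0.36 -0.05]
tilt units [-0.03 -0.02  0.  ] shift units [0.11 0.14 2.26]
```

View pics/s1.png

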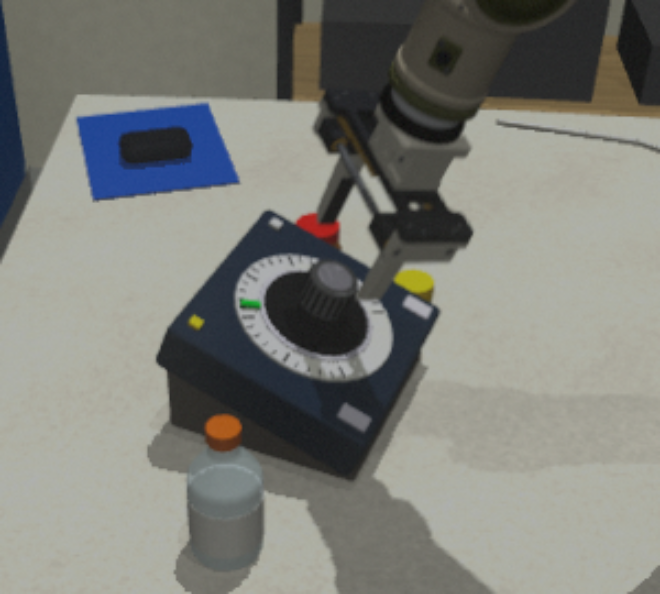

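The open fingers straddle the knob, with the knob top at about (335,278) between the fingertips. Next I descend along the axis.

carry_out(targets=[0, 0, 0, 0.1, 0.1, 0.5, 0, 0, 0, 0, 0, 0, 0.5, 0, 0, 0, 0, 0, 0, 0.5, 0, 0, 0, 0, 0, 0, 0.5, 0, 0, 0, 0, 0, 0, 0.25, 0])

```text
t: 4.18
tool_pos: [0.5353, -0.059, 0.1481]
eef_rot: [-0.034, 0.835, -0.522, 0.169]
wrist_force: [-0.6, -1.1, -0.9]
width: 0.0933
```

```bash
python3 -c "
from h import *
plan(TCPG)
s=snapshot('side');cv2.imwrite('pics/s2.png',cv2.resize(s['pixels'][100:300,240:440],None,fx=3,fy=3))"
```

```text
t 4.175 pos [ 0.5353 -0.059   0.1481] width 0.09330790477298632 q [-0.158  0.436  0.1    2.354  1.216  0.107 -2.389]
x axis [ 0.398 -0.884  0.247] F [-0.6 -1.1 -0.9] T [0.07 0.31 0.03]
tilt units [ 0.02 -0.    0.  ] shift units [ 0.02 -0.04  0.33]
```

View pics/s2.png

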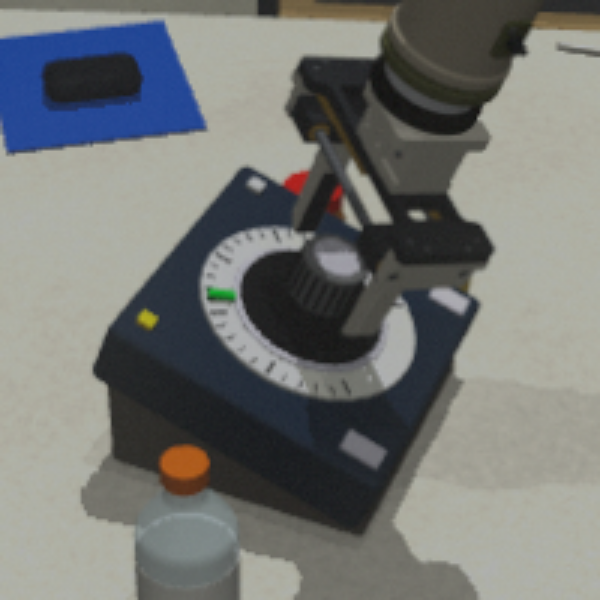

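carry_out(targets=[0, 0, -0.5, 0, 0, 0, 0, 0, 0, -1, 0, 0, 0, 0, 0, 0, -1, 0, 0, 0, 0, 0, 0, -1, 0, 0, 0, 0, 0, 0, -1, 0, 0, 0, 0])

```text
t: 4.85
tool_pos: [0.5326, -0.0648, 0.1461]
eef_rot: [0.013, 0.946, -0.276, 0.169]
wrist_force: [-0.1, -0.1, -0.2]
width: 0.0931
```

```bash
python3 -c "
from h import *
plan(TCPG)"
```

```text
t 4.85 pos [ 0.5326 -0.0648  0.1461] width 0.09306691586287388 q [-0.044  0.435 -0.036  2.35   1.296  0.162 -1.911]
x axis [ 0.79  -0.519  0.327] F [-0.1 -0.1 -0.2] T [ 0.09  0.29 -0.04]
tilt units [ 0.04  0.06 -0.  ] shift units [ 0.03 -0.28  0.26]
```

carry_out(targets=[0, 0, 0, 0, -0.28, 0.1, 0, 0, 0, 0, 0, 0, 0, 0, 0, 0, 0, 0, 0, 0, 1, 0, 0, 0, 0, 0, 0, 1, 0, 0, 0, 0, 0, 0, 1])

```text
t: 5.48
tool_pos: [0.5366, -0.0604, 0.1438]
eef_rot: [0.012, 0.945, -0.281, 0.169]
wrist_force: [-0.0, -0.5, -0.1]
width: 0.0675
```

carry_out(targets=[0, 0, 0, 0, 0, 0, 1, 0, 0, 0, 0, 0, 0, 1, 0, 0, 0, 0, 0, 0, 1, 0, 0, 0, 0, 0, 0, 1, 0, 0, 0, 0, 0, 0, 1])

```text
t: 6.1
tool_pos: [0.5378, -0.0611, 0.1444]
eef_rot: [0.012, 0.944, -0.281, 0.17]
wrist_force: [0.9, -1.3, 0.0]
width: 0.0496
```

```bash
python3 -c "
from h import *
plan(TCPG)"
```

```text
t 6.1 pos [ 0.5378 -0.0611  0.1444] width 0.04963683740974853 q [-0.05   0.443 -0.038  2.341  1.29   0.167 -1.922]
x axis [ 0.784 -0.527  0.327] F [ 0.9 -1.3  0. ] T [0.06 0.2  0.01]
tilt units [0.04 0.05 0.  ] shift units [-0.03 -0.05  0.14]
```

carry_out(targets=[0, 0, -0.8, 0, 0, 0, 1, 0, 0, -0.8, 0, 0, 0, 1, 0, 0, -0.8, 0, 0, 0, 1, 0, 0, -0.8, 0, 0, 0, 1, 0, 0, -0.8, 0, 0, 0, 1])

```text
t: 6.72
tool_pos: [0.5384, -0.0613, 0.1446]
eef_rot: [0.053, 0.984, -0.043, 0.162]
wrist_force: [1.0, 0.2, -1.1]
width: 0.0494
```

```bash
python3 -c "
from h import *
plan(TCPG)"
```

```text
t 6.725 pos [ 0.5384 -0.0613  0.1446] width 0.04941103004746092 q [ 0.016  0.444 -0.128  2.336  1.32   0.209 -1.461]
x axis [ 0.944 -0.067  0.323] F [ 1.   0.2 -1.1] T [ 0.03  0.02 -0.23]
tilt units [0.01 0.06 0.  ] shift units [-0.03 -0.06  0.14]
```

carry_out(targets=[0, 0, -0.8, 0, 0, 0, 1, 0, 0, -0.8, 0, 0, 0, 1, 0, 0, -0.8, 0, 0, 0, 1, 0, 0, -0.8, 0, 0, 0, 1, 0, 0, -0.8, 0, 0, 0, 1])

```text
t: 7.35
tool_pos: [0.5391, -0.0612, 0.1449]
eef_rot: [0.091, 0.965, 0.199, 0.144]
wrist_force: [0.8, -0.6, -1.4]
width: 0.0496
```

carry_out(targets=[0, 0, -0.8, 0, 0, 0, 1, 0, 0, -0.8, 0, 0, 0, 1, 0, 0, -0.8, 0, 0, 0, 1, 0, 0, -0.8, 0, 0, 0, 1, 0, 0, -0.8, 0, 0, 0, 1])

```text
t: 7.98
tool_pos: [0.5396, -0.0608, 0.145]
eef_rot: [0.124, 0.887, 0.429, 0.118]
wrist_force: [1.2, 0.6, -1.2]
width: 0.0498
```

```bash
python3 -c "
from h import *
plan(TCPG)
s=snapshot('top');cv2.imwrite('pics/t3.png',cv2.resize(s['pixels'][180:340,270:510],None,fx=3.3,fy=3.3))
s=snapshot('side');cv2.imwrite('pics/s3.png',cv2.resize(s['pixels'][100:300,240:440],None,fx=3,fy=3))"
```

```text
t 7.975 pos [ 0.5396 -0.0608  0.145 ] width 0.0498378827970092 q [ 0.106  0.451 -0.251  2.328  1.346  0.266 -0.5  ]
x axis [0.604 0.79  0.104] F [ 1.2  0.6 -1.2] T [-0.04 -0.1  -0.17]
tilt units [-0.04  0.03 -0.  ] shift units [-0.01 -0.09  0.14]
```

View pics/s3.png

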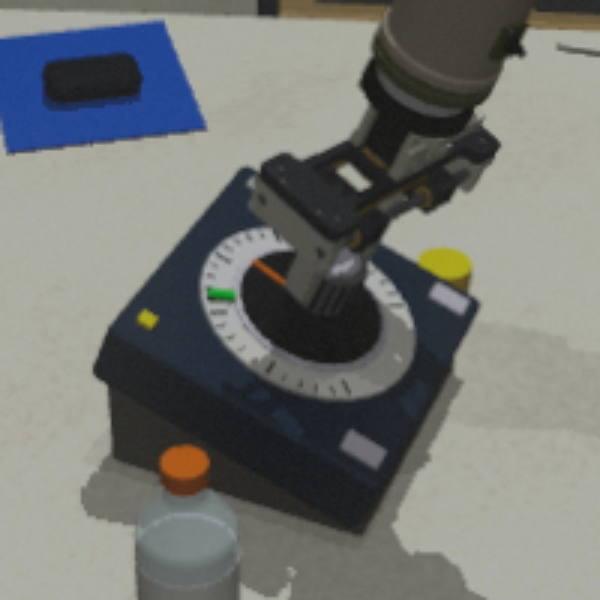

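View pics/t3.png

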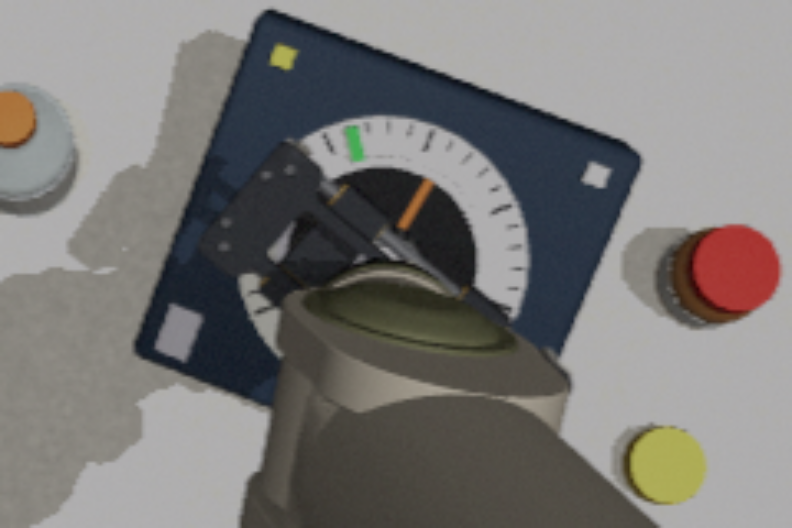

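```bash
cat >> h.py <<'E'
CF=np.array([0.5501,-0.0636,0.1096])-0.0047*N
EX=np.array([0,0,1.])-N*N[2];EX/=np.linalg.norm(EX);EY=np.cross(EX,N)
def dial(px,s,verbose=True):
    hsv=cv2.cvtColor(px,cv2.COLOR_BGR2HSV).astype(int);H,S,V=hsv[...,0],hsv[...,1],hsv[...,2]
    s2=dict(s);s2["depth"]=np.ones((480,640),np.float32)
    D=cloud(s2)-s["T"][:3,3];o=s["T"][:3,3];out={}
    for nm,m,h,r0,r1 in(("ptr",(H>4)&(H<22)&(S>90)&(V>60),0.0095,0.028,0.053),("mark",(H>48)&(H<80)&(S>90)&(V>50),0.0065,0.055,0.085)):
        t=((CF+h*N-o)@N)/(D@N);P=o+D*t[...,None]-CF-h*N
        a=P@EY;b=P@EX;r=np.hypot(a,b);m=m&(r>r0)&(r<r1)&(abs(t)>0)
        m=m.astype(np.uint8);nc,L,stt,_=cv2.connectedComponentsWithStats(m)
        if nc<2: continue
        k=1+np.argmax(stt[1:,4]);q=L==k;w=S[q]*1.0
        A,B=np.average(a[q],weights=w),np.average(b[q],weights=w)
        val=225-np.degrees(np.arctan2(B,A));val%=360
        pc=np.linalg.svd(np.stack([a[q]-A,b[q]-B],1),full_matrices=False)[2][0];pc*=np.sign(pc@[A,B])
        out[nm]=val
        print(nm,"n",q.sum(),"angle %.1f"%val,"line dir %.1f"%((225-np.degrees(np.arctan2(pc[1],pc[0])))%360),"r %.1f..%.1f"%(r[q].min()*1e3,r[q].max()*1e3))
    return out
def look(tag):
    for c in("top","side"):
        s=snapshot(c);print(c,state()["t"]);cv2.imwrite(f"pics/{tag}_{c}.png",s["pixels"]);dial(s["pixels"],s)
        cv2.imwrite(f"pics/{tag}_{c}c.png",cv2.resize(s["pixels"][180:340,270:510] if c=="top" else s["pixels"][130:290,250:440],None,fx=3.3,fy=3.3))
E
python3 -c "
from h import *
for c in('top','side'):
    s=snapshot(c);print(c,'start');dial(cv2.imread(f'pics/{c}0.png'),s);print('now');dial(s['pixels'],s)"
```

```text
top start
ptr n 40 angle 219.4 line dir 218.9 r 28.9..52.6
mark n 37 angle 101.0 line dir 101.5 r 59.4..79.2
now
ptr n 52 angle 142.9 line dir 142.5 r 28.4..53.0
mark n 37 angle 101.0 line dir 101.5 r 59.4..79.2
side start
mark n 31 angle 103.1 line dir 97.2 r 58.1..79.0
now
ptr n 32 angle 146.0 line dir 141.4 r 28.6..52.8
mark n 31 angle 103.1 line dir 97.2 r 58.1..79.0
```

carry_out(targets=[0, 0, 0, 0, 0, 0, 0, 0, 0, 0, 0, 0, 0, 0, 0, 0, 0, 0, 0, 0, 0, 0, 0, 0, 0, 0, 0, 0, 0, 0, 0, 0, 0, 0, 0])

```text
t: 8.8
tool_pos: [0.5389, -0.0608, 0.1448]
eef_rot: [0.123, 0.889, 0.425, 0.118]
wrist_force: [0.4, -0.2, 0.1]
width: 0.0921
```

carry_out(targets=[0, 0, 0.9, 0, 0, 0, 0, 0, 0, 0.9, 0, 0, 0, 0, 0, 0, 0.9, 0, 0, 0, 0, 0, 0, 0.9, 0, 0, 0, 0, 0, 0, 0.9, 0, 0, 0, 0])

```text
t: 9.43
tool_pos: [0.5388, -0.0609, 0.1447]
eef_rot: [0.086, 0.972, 0.164, 0.147]
wrist_force: [1.1, -0.8, -0.2]
width: 0.0926
```

carry_out(targets=[0, 0, 0.9, 0, 0, 0, 0, 0, 0, 0.9, 0, 0, 0, 0, 0, 0, 0.9, 0, 0, 0, 0, 0, 0, 0.9, 0, 0, 0, 0, 0, 0, 0.9, 0, 0, 0, 0])

```text
t: 10.05
tool_pos: [0.5388, -0.0608, 0.1447]
eef_rot: [0.042, 0.979, -0.11, 0.165]
wrist_force: [-1.2, -0.2, -0.0]
width: 0.093
```

```bash
python3 -c "
from h import *
plan(TCPG);look('a')"
```

```text
t 10.05 pos [ 0.5388 -0.0608  0.1447] width 0.09296501466505241 q [ 0.008  0.444 -0.118  2.336  1.315  0.204 -1.592]
x axis [ 0.921 -0.201  0.333] F [-1.2 -0.2 -0. ] T [0.1  0.24 0.02]
tilt units [0.01 0.06 0.  ] shift units [-0.06 -0.04  0.15]
top 10.1
ptr n 2 angle 146.4 line dir 203.2 r 28.5..29.5
mark n 18 angle 100.7 line dir 120.5 r 68.1..79.2
side 10.15
ptr n 32 angle 146.0 line dir 141.4 r 28.6..52.8
mark n 31 angle 103.1 line dir 97.2 r 58.1..79.0
```

Now I close on the knob, then turn it about 1.1 rad anticlockwise.

carry_out(targets=[0, 0, 0, 0, 0, 0, 1, 0, 0, 0, 0, 0, 0, 1, 0, 0, 0, 0, 0, 0, 1, 0, 0, 0, 0, 0, 0, 1, 0, 0, 0, 0, 0, 0, 1])

```text
t: 10.78
tool_pos: [0.5385, -0.0608, 0.1446]
eef_rot: [0.042, 0.98, -0.106, 0.165]
wrist_force: [0.0, 0.4, 1.9]
width: 0.0492
```

carry_out(targets=[0, 0, 0, 0, 0, 0, 1, 0, 0, -0.8, 0, 0, 0, 1, 0, 0, -0.8, 0, 0, 0, 1, 0, 0, -0.8, 0, 0, 0, 1, 0, 0, -0.8, 0, 0, 0, 1])

```text
t: 11.4
tool_pos: [0.5388, -0.0607, 0.1448]
eef_rot: [0.074, 0.981, 0.088, 0.154]
wrist_force: [-0.5, 0.4, -0.7]
width: 0.0496
```

carry_out(targets=[0, 0, -0.8, 0, 0, 0, 1, 0, 0, -0.8, 0, 0, 0, 1, 0, 0, -0.8, 0, 0, 0, 1, 0, 0, -0.8, 0, 0, 0, 1, 0, 0, -0.8, 0, 0, 0, 1])

```text
t: 12.02
tool_pos: [0.5392, -0.0605, 0.1449]
eef_rot: [0.109, 0.93, 0.325, 0.131]
wrist_force: [-0.8, 0.5, 0.3]
width: 0.0494
```

carry_out(targets=[0, 0, -0.8, 0, 0, 0, 1, 0, 0, -0.8, 0, 0, 0, 1, 0, 0, -0.6, 0, 0, 0, 1, 0, 0, 0, 0, 0, 0, 1, 0, 0, 0, 0, 0, 0, 1])

```text
t: 12.65
tool_pos: [0.5393, -0.0604, 0.1449]
eef_rot: [0.125, 0.878, 0.447, 0.116]
wrist_force: [-0.5, 0.7, 0.4]
width: 0.0495
```

```bash
python3 -c "
from h import *
plan(TCPG);look('b')"
```

```text
t 12.65 pos [ 0.5393 -0.0604  0.1449] width 0.04947406843234651 q [ 0.117  0.452 -0.266  2.328  1.346  0.271 -0.458]
x axis [0.573 0.815 0.091] F [-0.5  0.7  0.4] T [ 0.04  0.19 -0.01]
tilt units [-0.05  0.02  0.  ] shift units [-0.01 -0.07  0.15]
top 12.7
ptr n 5 angle 81.8 line dir 4.3 r 46.6..49.2
mark n 37 angle 101.0 line dir 101.5 r 59.4..79.2
side 12.75
ptr n 29 angle 78.7 line dir 76.8 r 29.2..52.5
mark n 31 angle 103.1 line dir 97.2 r 58.1..79.0
```

View pics/b_sidec.png

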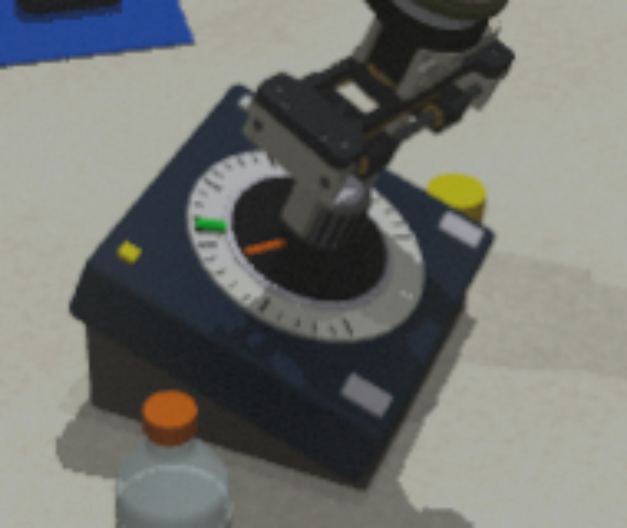

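carry_out(targets=[0, 0, 0.8, 0, 0, 0, 1, 0, 0, 0.8, 0, 0, 0, 1, 0, 0, 0.8, 0, 0, 0, 1, 0, 0, 0.8, 0, 0, 0, 1, 0, 0, 0.8, 0, 0, 0, 1])

```text
t: 13.38
tool_pos: [0.539, -0.0607, 0.1448]
eef_rot: [0.093, 0.961, 0.218, 0.143]
wrist_force: [-0.4, -0.3, 0.0]
width: 0.0497
```

carry_out(targets=[0, 0, 0.7, 0, 0, 0, 1, 0, 0, 0.7, 0, 0, 0, 1, 0, 0, 0.6, 0, 0, 0, 1, 0, 0, 0, 0, 0, 0, 1, 0, 0, 0, 0, 0, 0, 1])

```text
t: 14.0
tool_pos: [0.5389, -0.0607, 0.1448]
eef_rot: [0.075, 0.981, 0.097, 0.153]
wrist_force: [-0.1, 0.3, -0.2]
width: 0.0492
```

```bash
python3 -c "
from h import *
plan(TCPG);look('c')"
```

```text
t 14.0 pos [ 0.5389 -0.0607  0.1448] width 0.049177018378299915 q [ 0.056  0.446 -0.182  2.332  1.331  0.233 -1.188]
x axis [0.934 0.213 0.286] F [-0.1  0.3 -0.2] T [0.09 0.09 0.04]
tilt units [-0.01  0.06 -0.  ] shift units [-0.04 -0.05  0.15]
top 14.05
ptr n 9 angle 94.3 line dir 10.8 r 38.1..42.4
mark n 2 angle 101.7 line dir 23.6 r 78.8..79.2
side 14.1
ptr n 31 angle 97.7 line dir 91.1 r 29.1..52.8
mark n 31 angle 103.1 line dir 97.2 r 58.1..79.0
```

View pics/c_topc.png

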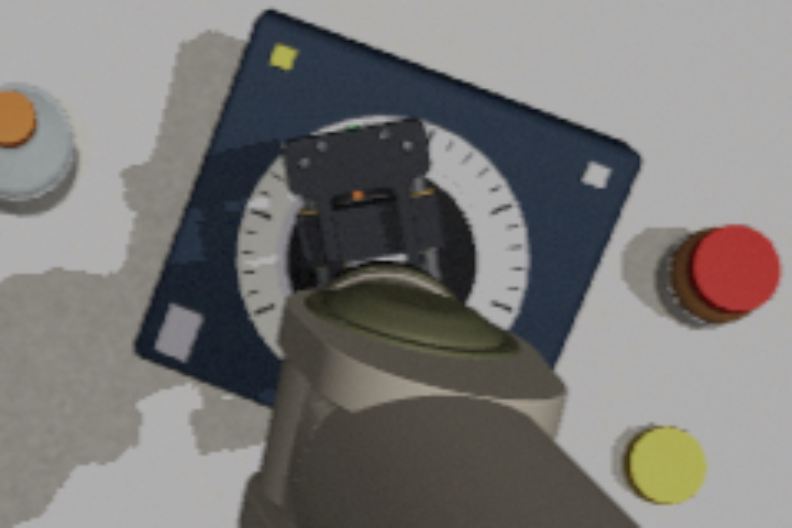

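View pics/c_sidec.png

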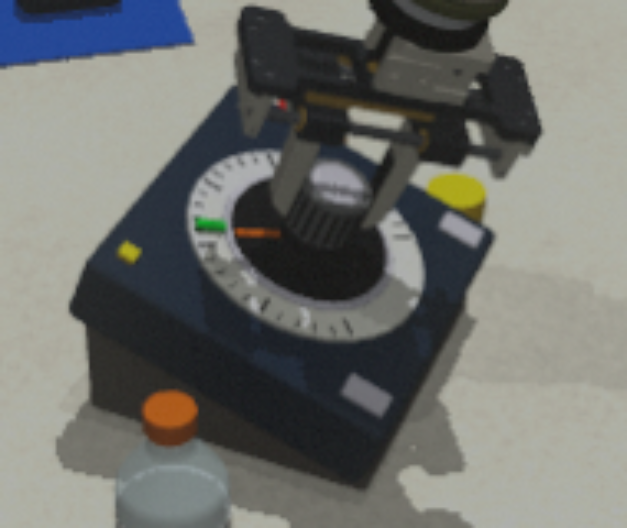

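carry_out(targets=[0, 0, 0.4, 0, 0, 0, 1, 0, 0, 0.4, 0, 0, 0, 1, 0, 0, 0, 0, 0, 0, 1, 0, 0, 0, 0, 0, 0, 1, 0, 0, 0, 0, 0, 0, 1])

```text
t: 14.72
tool_pos: [0.5388, -0.0608, 0.1448]
eef_rot: [0.068, 0.984, 0.051, 0.156]
wrist_force: [-1.1, -0.5, -0.3]
width: 0.0493
```

```bash
python3 -c "
from h import *
plan(TCPG);look('d')"
```

```text
t 14.725 pos [ 0.5388 -0.0608  0.1448] width 0.049298900795692456 q [ 0.048  0.446 -0.171  2.333  1.328  0.227 -1.279]
x axis [0.946 0.121 0.301] F [-1.1 -0.5 -0.3] T [ 0.19  0.05 -0.03]
tilt units [-0.01  0.06 -0.  ] shift units [-0.04 -0.05  0.15]
top 14.775
ptr n 11 angle 99.7 line dir 23.3 r 38.4..43.0
side 14.825
ptr n 32 angle 103.1 line dir 99.2 r 29.1..52.8
mark n 31 angle 103.1 line dir 97.2 r 58.1..79.0
```

carry_out(targets=[0, 0, 0, 0, 0, 0, 0, 0, 0, 0, 0, 0, 0, 0, 0, 0, 0, 0, 0, 0, 0, 0, 0, 0, 0, 0, 0, 0, 0, 0, 0, 0, 0, 0, 0])

```text
t: 15.45
tool_pos: [0.5391, -0.0608, 0.1448]
eef_rot: [0.068, 0.984, 0.051, 0.157]
wrist_force: [0.2, 0.2, 0.6]
width: 0.0918
```

carry_out(targets=[0, 0, 0, 0, 0, -0.4, 0, 0, 0, 0, 0, 0, -0.5, 0, 0, 0, 0, 0, 0, -0.5, 0, 0, 0, 0, 0, 0, -0.5, 0, 0, 0, 0, 0, 0, -0.5, 0])

```text
t: 16.08
tool_pos: [0.5191, -0.0534, 0.2019]
eef_rot: [0.068, 0.984, 0.051, 0.155]
wrist_force: [-0.1, -0.4, -0.8]
width: 0.0927
```

```bash
python3 -c "
from h import *
plan(TCPG);look('e')"
```

```text
t 16.075 pos [ 0.5191 -0.0534  0.2019] width 0.09273012201278545 q [ 0.183  0.332 -0.362  2.309  0.926  0.349 -0.893]
x axis [0.947 0.122 0.299] F [-0.1 -0.4 -0.8] T [0.04 0.24 0.02]
tilt units [-0.01  0.08 -0.  ] shift units [-0.01 -0.04  2.58]
top 16.125
mark n 17 angle 101.1 line dir 98.8 r 71.0..79.2
side 16.175
ptr n 33 angle 103.0 line dir 98.2 r 29.1..52.8
mark n 31 angle 103.1 line dir 97.2 r 58.1..79.0
```

View pics/e_sidec.png

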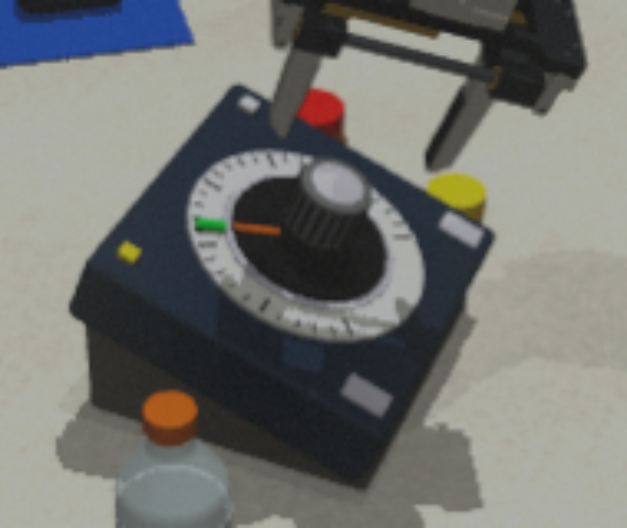

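carry_out(targets=[0, 0, 0, 0, 0.6, -0.4, 0, 0, 0, 0, 0, 0.9, -0.2, 0, 0, 0, 0, 0, 1, 0, 0, 0, 0, 0, 0, 1, 0, 0, 0, 0, 0, 0, 1, 0, 0])

```text
t: 16.8
tool_pos: [0.5245, -0.1642, 0.2323]
eef_rot: [0.067, 0.984, 0.053, 0.156]
wrist_force: [0.8, 0.8, -1.2]
width: 0.0929
```

carry_out(targets=[0, 0, 0, 0, 1, 0, 0, 0, 0, 0, 0, 1, 0, 0, 0, 0, 0, 0, 1, 0, 0, 0, 0, 0, 0, 1, 0, 0, 0, 0, 0, 0, 0.5, 0, 0])

```text
t: 17.42
tool_pos: [0.5334, -0.2811, 0.2465]
eef_rot: [0.068, 0.984, 0.051, 0.155]
wrist_force: [-0.1, -0.5, -0.5]
width: 0.093
```

```bash
python3 -c "
from h import *
plan(TCPG);look('f')"
```

```text
t 17.425 pos [ 0.5334 -0.2811  0.2465] width 0.09300028149901025 q [ 0.862  0.384 -0.614  2.092  0.561  0.443 -0.051]
x axis [0.947 0.122 0.298] F [-0.1 -0.5 -0.5] T [0.11 0.27 0.04]
tilt units [-0.01  0.08 -0.  ] shift units [ 0.03 -9.33  3.02]
top 17.475
ptr n 54 angle 99.8 line dir 98.4 r 28.3..52.7
mark n 37 angle 101.0 line dir 101.5 r 59.4..79.2
side 17.525
ptr n 31 angle 103.3 line dir 99.7 r 29.1..52.8
mark n 31 angle 103.1 line dir 97.2 r 58.1..79.0
```

View pics/f_topc.png

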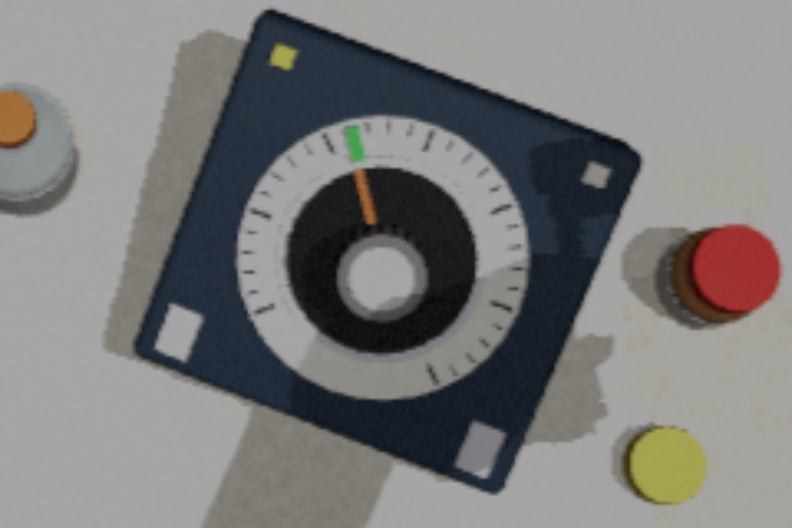

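```bash
python3 -c "
from h import *
st=state();print(np.abs(st['qd']).max(),st['wrist_force'])
print(ticket.sign_off())"
```

```text
0.030821090287592046 [-0.31795074  1.02833269 -0.03343726]
the job is handed in; nothing more can be done
None
```

The orange pointer now points at the green marker to within about 1–2°, and I've handed the job in. No verdict was reported.

**What I did:** I turned the knob anticlockwise in two grasps until the pointer was about 22–24° past the marker. I then turned it about 47° clockwise, which took up the slack and brought the pointer up to the marker. After that I let go and moved the arm clear.

**Last checks**
- **Pointer against marker:** the top camera read the pointer at 99.8° and the marker at 101.0°, so about 1.2° short. The side camera read 103.3° against 103.1°. The side camera's angles run a few degrees high; allowing for that, it agrees with the top view. The line direction alone disagreed more: about 3° short from the top and 2.5° past from the side. It is a noisy fit to few pixels. The limit is 4°.
- **Slack:** I couldn't measure the slack joint directly. The hand turned about 22–23° more than the pointer on the way back, which fits the 25° of slack being taken up. I saw no pointer movement on release beyond measurement noise.
- **Surroundings:** the marker read the same angle before and after. The bottle, cap and jar looked unmoved in the final top view.
- **Arm:** wrist forces stayed around 1–2 N at the readings. Time was about 17.5 s of the 64 s allowed.
- **Joint range:** during the first approach, joint 6 briefly read 0.107 rad against its stated lower limit of 0.11. Nothing was reported, and it stayed at 0.16 rad or more in later readings.

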